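Turn the engine to its timing mark with the splined hand crank

TASK

Pull the plastic protector off the engine's upright splined shaft end and set it down on the bench. Take the hand crank with the toothed bore (not the one with the square socket), turn it until its teeth line up with the splines, slide it fully home, and by its handle wind the engine clockwise, seen from above, until the white timing slot on the big gear stands at the pointer. Leave the crank on the shaft, standing still, and do not shift anything else on the bench.

Things in the scene. Friction and masses are not known exactly. Their poses are not given: they have to be found in the camera images.
- engine: Small engine on two wooden chocks, timing side up, cover off, fixed to the bench. Origin on the bench on the crankshaft axis, z up. Crankcase x -75 to 75, y -55 to 130 mm, top at height 116 with a 12 mm rim round it; feet out to x -92, y -68 to 143, height 91; finned cylinder towards +x, to x 212, y +-82, top at height 118; oil filler at x -56, y -70, top at height 142. Axis of the big cam gear at x 0, y 72.
- stub (a point): Upright splined steel shaft end. Point on its axis at the shoulder (height 146 mm, 41 mm across) on which a fitted hub seats; the frame turns with the shaft. Six teeth 8 mm wide, one along the frame's x axis, then every 60 degrees; 34 mm over the teeth, core 22 mm. Teeth reach 38 mm above this point (top 5 mm chamfered), then a 22 mm pilot nose, tapered, to 46 mm.
- crankshaft (a joint): Turn of the shaft end (rad), growing clockwise seen from above; starts between -11.6 and -7.6 and is 0 when the timing slot is at the pointer. Dragging friction about 0.25 N m holds it where it is left.
- camgear (a joint): Turn of the big cam gear (rad), always half of crankshaft, anticlockwise seen from above as it grows; 0 when its white slot stands at the pointer. Starts between -5.8 and -3.8, so the crank needs about 1.2 to 1.85 turns. The shaft's stops lie 1.2 rad past 0 and at -13.5 of crankshaft.
- mark (a point): Timing slot filled with white paint, 6 mm wide and 18 mm long, radial, on the top face near the rim of the big dark gear (48 teeth, 100 mm across, top face 129 mm above the bench). This point is at its outer part, 46 mm from the gear's axis, and turns with the gear.
- pointer (a point): Tip of the small steel pointer tab bolted on the rim of the engine case; fixed, 41.5 mm from the gear's axis, about 130 mm above the bench, just over the gear. The slot stands at the pointer when it lies on the line from the gear's axis through this tip.
- cap_mid (a point): Black plastic protector cap pushed loosely over the splines, closed end up: 44 mm across, 49 mm high, 37 mm bore, 45 mm deep. This point is its centre, half-way up (24.5 mm above its lower rim), about 172 mm above the bench at the start. It lifts straight off; the nose is clear of it after 45 mm. 30 g. No spring or thread.
- hub (a point): Hub of the loose steel hand crank with the toothed through-bore; point at its centre, 22 mm above its lower face. Octagon 54 mm across flats, 44 mm high, standing upright on the bench, flats square to the frame's x and y. Fits the shaft with 1 mm (4 degrees) of play when its x axis is in line with any shaft tooth (every 60 degrees). Home: 22 mm above stub. Whole crank 0.5 to 0.8 kg.
- handle (a point): Middle of the crank's upright black handle: a freely spinning sleeve 26 mm across, 68 mm long (48 to 116 mm above the hub's lower face), axis 80 mm from the hub's axis along the hub's +x, point 60 mm above hub. The crank's flat arm, 20 mm wide, runs along the hub's +x to 92 mm from its axis, 32 to 43 mm above the hub's lower face.
- jack_hub (a point): Bystander: hub of another loose crank of the same size with a square outside (42 mm) and a 21 mm square socket, arm along its x axis, same handle; does not fit. Point half-way up its hub (22 mm). Leave it.
- socket_mid (a point): Bystander: steel socket standing upright near the toothed crank's hub, opposite its arm; 25 mm across, 58 mm high, point half-way up.
- oilbottle: Bystander: grey oil bottle standing, 68 mm across, 190 mm high; origin under its foot.
- wrench: Bystander: steel spanner lying on the bench, 200 mm long along its x axis.
- driver: Bystander: screwdriver lying on the bench, 160 mm long along its x axis.
- cover: Bystander: aluminium timing cover lying on the bench, 150 x 185 mm, 30 mm high; origin under its centre.
- tray: Bystander: steel tray of bolts, 130 x 90 mm, 32 mm high; origin under its centre.
- tin: Bystander: tin can standing, 74 mm across, 110 mm high; origin under its foot.
- piston: Bystander: aluminium piston standing on its skirt, 69 mm across, 45 mm high; origin under its centre.

How it is judged:
On the way, in this order (a step that is already met when the one before it is completed fails the run):
1. The protector cap is off the shaft and rests on the bench (height (world z) of cap_mid below 0.035 m and linear speed of cap below 0.03 m/s), for 0.2 s.
2. The toothed crank is slid home on the splines (horizontal distance between hub and stub below 0.004 m and z of hub in the frame of stub below 0.0265 m and angle between the z axis of hub and the z axis of stub, either way round below 0.08 rad), for 0.2 s.
3. The engine has been wound on by the fitted crank to the last half turn of the crank before the mark (all of step 2 and value of joint camgear above -1.6 rad), for 0.02 s.
At the end, for the whole second after the job is handed in: The cam gear's slot is at the pointer within 0.12 rad (7 degrees) and still; the toothed crank is home on the shaft (within 4.5 mm of the shoulder, 4 mm of the axis, upright within 0.08 rad) and still; the cap rests on the bench (its centre lower than 35 mm) (all of step 1 and all of step 2 and value of joint camgear between -0.12 and 0.12 rad and velocity of joint camgear between -0.05 and 0.05 rad/s and linear speed of crank below 0.03 m/s); the robot touches nothing.
It fails at once if A bystander is shifted by more than 40 mm or knocked over (distance of any of jack_hub, socket_mid, oilbottle, wrench, driver, cover, tray, tin, piston from where it was at the start of the episode above 0.04 m or angle between any of jack_hub, socket_mid, oilbottle, tin, piston's own z axis and vertical above 0.5 rad).
It also fails if it takes over 72 s, if anything falls off the work surface, if the arm or the gripper's body presses on something with over 40 N, if the wrist force passes 120 N, or if a joint passes its speed limit or range.

ROBOT

A 7-joint arm with a two-finger parallel gripper is mounted at the origin on the work surface. World frame = base frame: x ahead of the robot, y to its left, z up, the work surface at z = 0. Lengths are in m, angles in rad, forces in N, time in s.
With the tool pointing down it reaches from about 0.425 to 0.875 m from the base axis. Payload 4.7 kg.
Tool frame: the origin (TCP) lies at the very end of the fingers, on their centre line; the grasp point (between the pads) lies 19 mm behind it; z points along the fingers, y is the line along which they close (so a half turn about z gives the same grasp; the last joint's range is limited). The gripper opens to 87 mm and grips with 3 to 60 N. Pads are 19 mm wide; open, the fingers measure 117 mm over their backs; the gripper's body (75 mm by 190 mm) begins 51 mm behind the grasp point.
Start: joints at [-1.335, 0.321, -0.07, 1.45, 0.023, 1.371, -0.057], TCP at [0.143, 0.634, 0.223] pointing down, gripper open.
Joint ranges: [-2.86, 2.86], [-0.3, 2.09], [-1.38, 1.24], [0.06, 2.45], [-1.56, 4.7], [0.09, 2.05], [-2.69, 2.69]. Speed limits (rad/s): [2.57, 2.57, 3.14, 3.14, 3.14, 3.14, 3.14].

INTERFACE

Orientations are given as a rotation vector (axis times angle).
In Python, from bench import ctrl, get_image, job gives the robot as it stands.
- The arm moves only by the shell command python3 -m crank 'ROWS' [FORCE]. ROWS is JSON, a list that holds one entry, the list of rows, each a list of 5 numbers: the shift along the tool's x, y, z in mm, then the turn about the tool's z in rad, then the closure, from -1 (fully open) to 1 (shut), so that 0 is half open. A call has 1 to 10 rows; each row shifts and turns the commanded pose from where the row before left it, along the tool's axes as they then stand; what a row does not reach is not made up. A row lasts 1/12 s, in which the tool goes at most 41.7 mm and 7.16 degrees, less where a joint would pass 70% of its speed; a pose out of reach is approached as far as the arm can. A call with a gripper value outside its range is refused whole. The fingers move at their own pace and stop on an object; FORCE is the grip in N (left out, the last holds). Time passes only in rows, so rows that do not move let the fingers close. It gives the time, the measured TCP pose, the force, the opening and the grip force at its end, in the units of the state.
- ctrl.get_state(): the state, without advancing time (a new reading comes with each control period).
- get_image(name): name is "scene" or "top" or "wrist"; returns a dict with "pixels" (400x640x3 uint8, red, green, blue), "fx", "fy", "cx", "cy" (pixels), "T" (4x4, takes a point from camera to world coordinates); the wrist camera has in their place "T_tool_cam" (4x4, takes a point from camera to tool coordinates, whose origin is the TCP and whose axes are the flange's). Camera axes: x right, y down, z forward; pixel columns grow to the right and rows downward; lengths in m; the calibration is good to about 2 mm. A picture is of the moment at which its call begins: read the wrist's pose just before it. There is no depth.
- job.close_job(): hands the job in; it is judged then, once.
The state is a dict: "time": time; "joint_positions": joint angles; "qd": joint speeds; "joint_torque": joint torques, N m; "position": TCP position; "tool_rot": TCP orientation; "ft_force": force on the tool from outside, world axes, zero at the start; "torque": the same for the moment, N m; "grip_width": opening from 0.0 (shut) to 1.0 (fully open); "grip_force": force on a finger pad.
Only numpy, scipy, OpenCV 4.12 (cv2) and the standard library are available. Lean on these libraries where they do the work, as an engineer would, in place of code of your own. Each camera call takes 0.05 s, during which the arm holds its last target. There are 200 camera calls.

## Working session

There is one attempt and no reset: what is moved stays moved. The work goes in short steps, Python scripts to look and compute and a shell command to move; the robot and the scene stay as the last step left them, time stands still between calls to the robot, and variables do not carry over. Pictures are saved under pics/ and viewed, at most 10 in all, crops included, and the job is handed in when it is done.

```bash
ls; mkdir -p pics; cat > h.py <<'E'
import numpy as np,cv2
from bench import ctrl,get_image,job
from scipy.spatial.transform import Rotation as R
def snap(n,f=None):
    s=ctrl.get_state(); im=get_image(n)
    p=np.ascontiguousarray(im['pixels'][:,:,::-1])
    if f: cv2.imwrite('pics/'+f,p)
    if 'T' in im: T=np.array(im['T'])
    else:
        W=np.eye(4); W[:3,:3]=R.from_rotvec(s['tool_rot']).as_matrix(); W[:3,3]=s['position']; T=W@np.array(im['T_tool_cam'])
    return p,(im['fx'],im['fy'],im['cx'],im['cy'],T)
def ray(c,u,v):
    fx,fy,cx,cy,T=c; return T[:3,3],T[:3,:3]@np.array([(u-cx)/fx,(v-cy)/fy,1.])
def onz(c,u,v,z):
    o,d=ray(c,u,v); return o+d*(z-o[2])/d[2]
def proj(c,P):
    fx,fy,cx,cy,T=c; q=np.linalg.inv(T)@np.append(P,1); return np.array([fx*q[0]/q[2]+cx,fy*q[1]/q[2]+cy])
E
python3 - <<'E'
from h import *
for n in('scene','top','wrist'):
    p,c=snap(n,n+'0.png'); print(n,c[:4],np.round(c[4],3).tolist())
s=ctrl.get_state();print(s)
a=cv2.imread('pics/scene0.png');b=cv2.imread('pics/top0.png')
E
```

```text
pics
scene (363.8945014689038, 363.8945014689038, 310.05113895422835, 203.18210218185456) [[0.454, 0.686, -0.569, 1.124], [0.891, -0.342, 0.298, -0.333], [0.01, -0.642, -0.766, 0.952], [0.0, 0.0, 0.0, 1.0]]
top (499.01824632980185, 499.01824632980185, 312.66970838262966, 193.82499222237857) [[-0.027, -0.996, 0.081, 0.43], [-0.999, 0.029, 0.015, -0.013], [-0.017, -0.081, -0.997, 1.621], [0.0, 0.0, 0.0, 1.0]]
wrist (352.0462398520669, 352.0462398520669, 322.6912046832555, 201.1402287783432) [[0.221, 0.932, 0.289, 0.064], [0.975, -0.21, -0.067, 0.652], [-0.002, 0.297, -0.955, 0.383], [0.0, 0.0, 0.0, 1.0]]
{'time': 0.15, 'joint_positions': array([-1.33491718,  0.32168866, -0.07012455,  1.45138887,  0.02256754,
        1.37081618, -0.05687877]), 'qd': array([-1.36734498e-03, -1.71855626e-03, -2.31093121e-03, -3.41393508e-03,
       -4.81778654e-05, -4.67539946e-05, -9.49710212e-04]), 'joint_torque': array([ 1.61355633e-04, -4.91784275e+01, -4.04436719e-01, -3.12879539e+01,
       -6.38174848e-02,  4.03614901e-02,  9.87243584e-05]), 'position': array([0.14289407, 0.63366358, 0.2216927 ]), 'tool_rot': array([-3.47522515e-01, -3.12218482e+00,  2.37016441e-03]), 'ft_force': array([-0.15212172, -0.84481718, -0.22907329]), 'torque': array([-0.0133621 ,  0.00464992, -0.01752234]), 'grip_force': 0.0, 'grip_width': 0.9984599960103495}
```

View pics/top0.png

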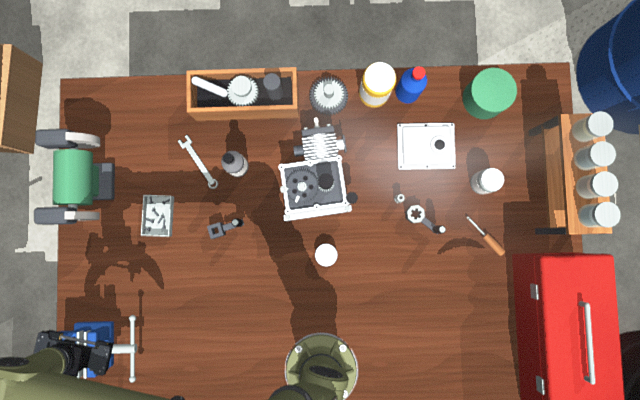

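View pics/scene0.png

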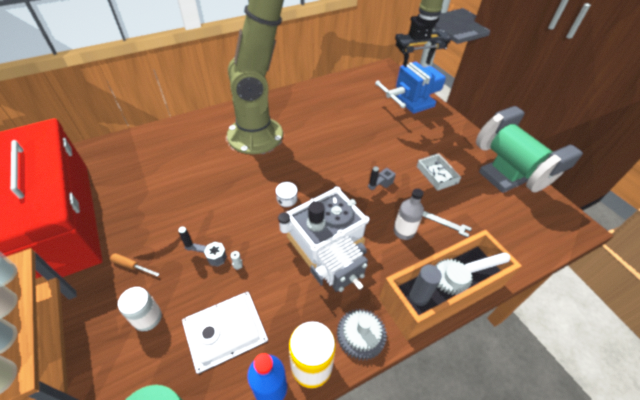

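Top view: cap at about (325,183), toothed hub (415,214), its handle (439,230), socket (399,198), jack crank (215,230), tin/piston at (326,255). In the scene view the cap is at (316,213), hub at (214,253) and handle at (185,237).

```bash
python3 - <<'E'
from h import *
pt,ct=snap('top');ps,cs=snap('scene')
print('cap',onz(ct,325,182,.196),onz(cs,317,208,.196))
print('hub',onz(ct,415,214,.044),onz(cs,214,251,.044))
print('handle',onz(ct,440,230,.116),onz(cs,183,232,.116))
print('socket',onz(ct,399,197,.058), 'tin/piston',onz(ct,326,255,.045),'jack',onz(ct,215,230,.044))
for p,r,f,n in((pt,(265,110,200,140),4,'t1.png'),):
    x,y,w,h=r; cv2.imwrite('pics/'+n,cv2.resize(p[y:y+h,x:x+w],None,fx=f,fy=f,interpolation=cv2.INTER_CUBIC))
x,y,w,h=170,165,210,130
cv2.imwrite('pics/s1.png',cv2.resize(ps[y:y+h,x:x+w],None,fx=3.8,fy=3.8,interpolation=cv2.INTER_CUBIC))
E
```

```text
cap [ 0.57880779 -0.02852384  0.196     ] [ 0.58602964 -0.02982222  0.196     ]
hub [ 0.48514045 -0.31054426  0.044     ] [ 0.4872684  -0.31373549  0.044     ]
handle [ 0.43260098 -0.36949296  0.116     ] [ 0.43861702 -0.37371239  0.116     ]
socket [ 0.53926696 -0.26030368  0.058     ] tin/piston [ 0.36441432 -0.02652276  0.045     ] jack [0.4523005  0.32207929 0.044     ]
```

View pics/t1.png

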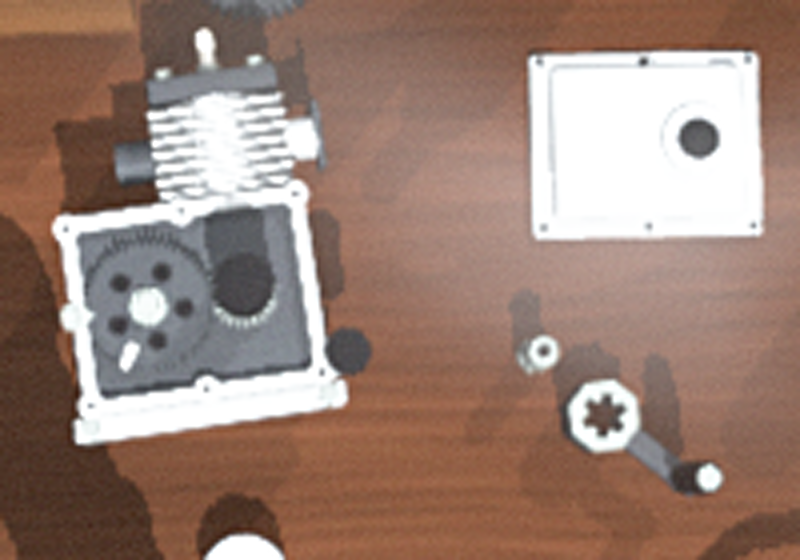

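View pics/s1.png

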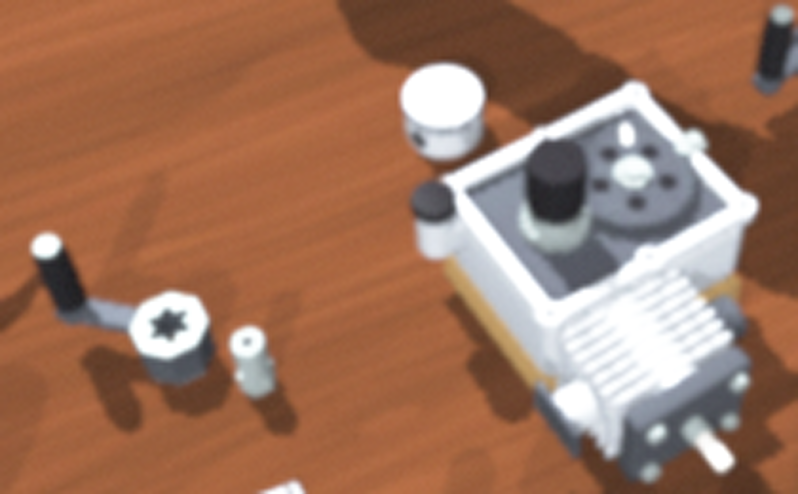

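Crops show: cap top at about (326,181), gear centre (302,187), white slot (297.5,198.5), pointer to the left of the gear; camgear comes out near -5.2 rad. Coarse positions are cap ≈ (0.582,-0.029), hub ≈ (0.486,-0.312) with its arm at about -131°. Now I raise, turn and move over the engine.

```bash
python3 -m crank '[[[0,0,-20,0.117,-1],[0,0,-20,0.117,-1],[0,0,-20,0.117,-1],[0,0,-20,0.117,-1],[0,0,0,0.117,-1],[0,0,0,0.117,-1],[0,0,0,0.117,-1],[0,0,0,0.117,-1],[0,0,0,0.117,-1],[0,0,0,0.117,-1]]]' 20
python3 -m crank '[[[0,0,0,0.117,-1],[0,0,0,0.117,-1],[-27,20,0,0,-1],[-27,20,0,0,-1],[-27,20,0,0,-1],[-27,20,0,0,-1],[-27,20,0,0,-1],[-27,20,0,0,-1],[-27,20,0,0,-1],[-27,20,0,0,-1]]]'
python3 -m crank '[[[-27,20,0,0,-1],[-27,20,0,0,-1],[-27,20,0,0,-1],[-27,20,0,0,-1],[-27,20,0,0,-1],[-27,20,0,0,-1],[-27,20,0,0,-1],[-27,20,0,0,-1],[-27,20,0,0,-1],[-27,20,0,0,-1]]]'
python3 -m crank '[[[-27,20,0,0,-1],[-27,20,0,0,-1],[-27,20,0,0,-1],[-27,20,0,0,-1],[-27,20,0,0,-1],[-27,20,0,0,-1],[0,0,0,0,-1],[0,0,0,0,-1]]]'
python3 - <<'E'
from h import *
p,c=snap('wrist','w1.png');s=ctrl.get_state()
print(s['time'],s['position'],s['tool_rot'],s['joint_positions'].round(2));M=R.from_rotvec(s['tool_rot']).as_matrix();print(M.round(3))
print(proj(c,[.583,-.029,.196]))
E
```

```text
time: 1.08
position: [0.1429, 0.634, 0.3024]
tool_rot: [2.021, 2.405, -0.0]
ft_force: [-0.7, -0.3, -0.5]
grip_width: 0.996
grip_force: 0.0
time: 1.92
position: [0.2916, 0.4081, 0.3026]
tool_rot: [-2.281, -2.159, -0.001]
ft_force: [1.3, -0.3, 0.5]
grip_width: 1.002
grip_force: 0.0
time: 2.75
position: [0.4763, 0.1274, 0.3028]
tool_rot: [-2.281, -2.159, -0.002]
ft_force: [0.2, -0.5, -0.3]
grip_width: 0.995
grip_force: 0.0
time: 3.42
position: [0.5868, -0.0419, 0.3021]
tool_rot: [2.286, 2.153, -0.003]
ft_force: [-0.4, 1.2, 0.6]
grip_width: 0.998
grip_force: 0.0
3.4667 [ 0.58653686 -0.03974855  0.30214091] [-2.28307070e+00 -2.15738661e+00  1.31921331e-03] [-0.7   0.21  0.86  1.51 -0.15  1.5   0.1 ]
[[ 0.057  0.998 -0.001]
 [ 0.998 -0.057 -0.   ]
 [-0.    -0.001 -1.   ]]
[316.29112194 183.35781713]
```

View pics/w1.png

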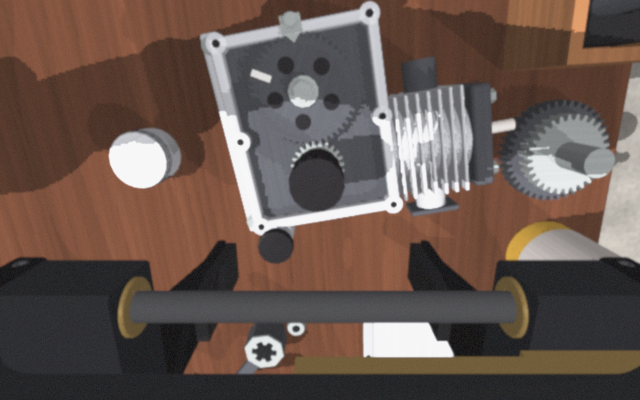

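The wrist view shows the cap's top disc centred near (317,186), gear hub (303,91), slot (261,76), pointer tab (291,25), and the toothed crank with its socket at (265,350).

```bash
python3 - <<'E'
from h import *
p,c=snap('wrist')
g=cv2.cvtColor(p,cv2.COLOR_BGR2GRAY)
m=(g<45).astype(np.uint8)[140:225,270:360]
m=cv2.morphologyEx(m,cv2.MORPH_OPEN,np.ones((15,15)))
k=max(cv2.findContours(m,0,2)[0],key=cv2.contourArea);print('dark box',cv2.boundingRect(k),'+270,140',cv2.minEnclosingCircle(k))
x,y,w,h=cv2.boundingRect(k); v=140+y+h; u=270+x+w/2
P=onz(c,u,v-27,.1965);e=onz(c,u,v,.1965);print('cap',P,'edge',e,'->',e+[0,.022,0])
s=ctrl.get_state();M=R.from_rotvec(s['tool_rot']).as_matrix()
t=e+[0,.022,0]; print('tool shift mm',M.T@(t-s['position'])*1e3)
G=onz(c,303,91,.135);mk=onz(c,261,76,.129);pt=onz(c,291,35,.13);print(G,mk,pt,np.linalg.norm(mk-G),np.linalg.norm(pt-G),np.linalg.norm((G-t)[:2]))
A=lambda q:np.degrees(np.arctan2(*(q-G)[1::-1]));print(A(mk),A(pt),A(t))
E
```

```text
Traceback (most recent call last):
ValueError: max() iterable argument is empty
```

```bash
python3 - <<'E'
from h import *
p,c=snap('wrist','w2.png')
g=cv2.cvtColor(p,cv2.COLOR_BGR2GRAY)
print(g[150:225:5,317],g[190,280:356:4])
t=.5*(onz(c,317,213,.1965)+[0,.022,0])+.5*onz(c,317,186.5,.1965)
print(t,onz(c,317,213,.1965)+[0,.022,0])
s=ctrl.get_state();M=R.from_rotvec(s['tool_rot']).as_matrix()
print('pos',s['position'],'tool shift mm',M.T@(t-s['position'])*1e3)
G=onz(c,303,91,.135);mk=onz(c,261,76,.129);pt=onz(c,291,35,.13);print(G,mk,pt,np.linalg.norm(mk-G),np.linalg.norm(pt-G),np.linalg.norm((G-t)[:2]))
A=lambda q:np.degrees(np.arctan2(*(q-G)[1::-1]));print(A(mk),A(pt),A(t))
E
```

```text
[163  31  28  58  60  59  59  55  58  56  58  57  53 121 246] [123 121 117  60  57  58  60  57  55  57  56  57  55  57  58  54  64 117
 117]
[ 0.58232041 -0.0278403   0.1965    ] [ 0.58166121 -0.02783197  0.1965    ]
pos [ 0.58638343 -0.03779649  0.30243038] tool shift mm [  9.61089946  -4.53779469 105.94299519]
[0.57385324 0.04456586 0.135     ] [0.53680659 0.05950052 0.129     ] [0.56651765 0.09138966 0.13      ] 0.04039180797088698 0.04765794317044848 0.07289955032041269
158.04409881838635 98.90380049051991 -83.33012618361484
```

```bash
python3 -m crank '[[[10,-4.5,22,0,-1],[0,0,30,0,-1],[0,0,30,0,-1],[0,0,30,0,-1],[0,0,20,0,-1],[0,0,10,0,-1],[0,0,0,0,0.2],[0,0,0,0,0.2],[0,0,0,0,0.5],[0,0,0,0,0.5]]]' 15
python3 -m crank '[[[0,0,0,0,0.5],[0,0,0,0,0.5],[0,0,0,0,0.5],[0,0,0,0,0.5]]]'
```

```text
time: 4.4
position: [0.5839, -0.0289, 0.1624]
tool_rot: [2.28, 2.159, 0.004]
ft_force: [0.7, -0.8, 0.2]
grip_width: 0.783
grip_force: 0.0
time: 4.73
position: [0.583, -0.0291, 0.1609]
tool_rot: [2.282, 2.159, 0.001]
ft_force: [0.2, -0.0, 1.1]
grip_width: 0.518
grip_force: 15.0
```

```bash
python3 -m crank '[[[0,0,-10,0,0.5],[0,0,-25,0,0.5],[0,0,-25,0,0.5],[0,0,-25,0,0.5],[0,0,-24,0,0.5],[-20,-15.5,0,0,0.5],[-20,-15.5,0,0,0.5],[-20,-15.5,0,0,0.5],[-20,-15.5,0,0,0.5],[-20,-15.5,0,0,0.5]]]'
python3 -m crank '[[[-20,-15.5,0,0,0.5],[-20,-15.5,0,0,0.5],[-20,-15.5,0,0,0.5],[0,0,30,0,0.5],[0,0,30,0,0.5],[0,0,30,0,0.5],[0,0,30,0,0.5],[0,0,30,0,0.5],[0,0,30,0,0.5],[0,0,30,0,0.5]]]'
python3 -m crank '[[[0,0,20,0,0.5],[0,0,10,0,0.5],[0,0,8,0,0.5],[0,0,3,0,0.5],[0,0,0,0,0.5],[0,0,0,0,0.5],[0,0,0,0,0.5]]]'
```

```text
time: 5.57
position: [0.499, -0.1259, 0.2701]
tool_rot: [2.282, 2.159, 0.001]
ft_force: [-0.3, -0.2, -0.6]
grip_width: 0.519
grip_force: 15.0
time: 6.4
position: [0.4505, -0.1821, 0.059]
tool_rot: [2.281, 2.159, 0.002]
ft_force: [0.3, 0.7, -0.4]
grip_width: 0.519
grip_force: 15.0
time: 6.98
position: [0.4513, -0.1822, 0.0197]
tool_rot: [2.28, 2.159, 0.003]
ft_force: [-0.1, 0.9, 0.4]
grip_width: 0.519
grip_force: 15.0
```

```bash
python3 -m crank '[[[0,0,3,0,0.5],[0,0,2,0,0.5],[0,0,0,0,0.5],[0,0,0,0,-1],[0,0,0,0,-1],[0,0,0,0,-1],[0,0,0,0,-1],[0,0,0,0,-1],[0,0,0,0,-1],[0,0,0,0,-1]]]'
python3 -m crank '[[[0,0,-20,0,-1],[0,0,-30,0,-1],[0,0,-35,0,-1],[0,0,-40,0,-1],[0,0,-40,0,-1],[0,0,-40,0,-1],[0,0,-40,0,-1],[0,0,-40,0,-1],[0,0,0,0,-1],[0,0,0,0,-1]]]'
python3 - <<'E'
from h import *
p,c=snap('wrist','w3.png');s=ctrl.get_state()
print(s['time'],s['position'],s['tool_rot'],proj(c,[.582,-.028,.192]))
E
```

```text
time: 7.82
position: [0.4501, -0.182, 0.0135]
tool_rot: [-2.282, -2.159, -0.0]
ft_force: [-0.2, 0.5, -0.1]
grip_width: 0.952
grip_force: 0.0
time: 8.65
position: [0.4513, -0.1824, 0.3007]
tool_rot: [2.28, 2.158, 0.006]
ft_force: [0.0, -0.1, -0.8]
grip_width: 1.001
grip_force: 0.0
8.7 [ 0.45024379 -0.18212309  0.29879916] [2.28149290e+00 2.15928042e+00 2.10942522e-03] [503.34619072 -33.38007134]
```

View pics/w3.png

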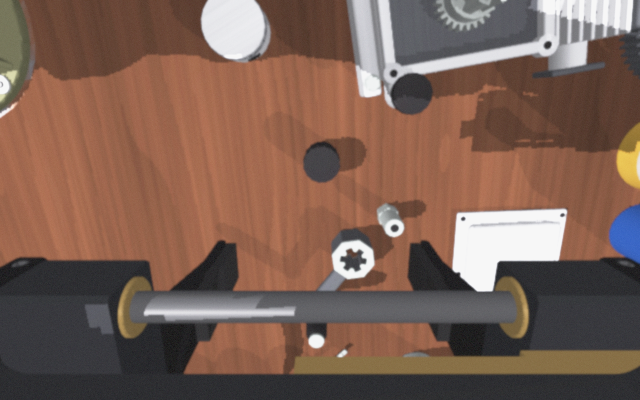

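The cap stands on the bench at (321,161), clear of things. The hub's top is at (353,262), the handle's top at (316,341), the socket's top at (395,229). I'll measure the crank from this view, then look closely at the bare splines.

```bash
python3 - <<'E'
from h import *
p,c=snap('wrist')
H=onz(c,353,262,.044);A=onz(c,316,341,.116);S=onz(c,395,229,.058);C=onz(c,321,162,.049)
print('hub',H,'handle',A,np.linalg.norm((A-H)[:2]),'ang',np.degrees(np.arctan2(*(A-H)[1::-1])),'socket',S,np.linalg.norm((S-H)[:2]),'cap',C)
E
python3 -m crank '[[[23,24.5,0,0,-1],[23,24.5,0,0,-1],[23,24.5,0,0,-1],[23,24.5,0,0,-1],[24,24.5,0,0,-1],[0,0,25,0,-1],[0,0,25,0,-1],[0,0,29,0,-1],[0,0,0,0,-1],[0,0,0,0,-1]]]'
python3 - <<'E'
from h import *
p,c=snap('wrist','w4.png');s=ctrl.get_state()
print(s['position'],s['tool_rot'],proj(c,[.582,-.028,.184]))
u,v=proj(c,[.582,-.028,.184]).astype(int)
cv2.imwrite('pics/w4c.png',cv2.resize(p[max(v-100,0):v+60,u-100:u+100],None,fx=3.5,fy=3.5,interpolation=cv2.INTER_CUBIC));print(u-100,max(v-100,0))
E
```

```text
hub [ 0.48347474 -0.31526361  0.044     ] handle [ 0.43228436 -0.3778524   0.116     ] 0.08085673341618393 ang -129.2791924192415 socket [ 0.53536611 -0.26619017  0.058     ] 0.07142070327134091 cap [ 0.44928929 -0.17971053  0.049     ]
time: 9.58
position: [0.5769, -0.073, 0.2172]
tool_rot: [-2.28, -2.156, 0.007]
ft_force: [0.5, 0.7, 0.5]
grip_width: 0.997
grip_force: 0.0
[ 0.57826868 -0.0732804   0.21923567] [-2.28199914 -2.15801168  0.00248344] [326.70142572 159.54271962]
226 59
```

View pics/w4c.png

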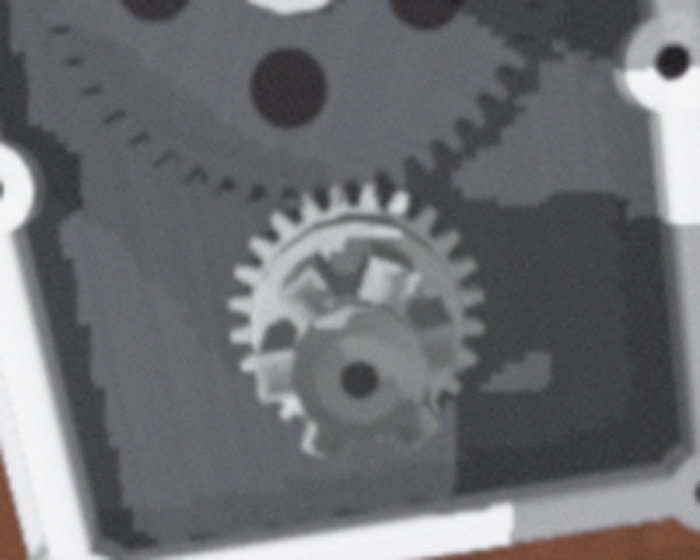

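Close view: nose centre hole at crop (358,380), i.e. pixel (328.3,167.6), with six teeth at roughly crop (308,288), (385,280), (440,340), (408,430), (322,440), (272,372). I'll shift for a steeper view and take a larger crop.

```bash
python3 -m crank '[[[-15,3,0,0,-1],[-15,0,0,0,-1],[0,0,0,0,-1],[0,0,0,0,-1],[0,0,0,0,-1]]]'
python3 - <<'E'
from h import *
p,c=snap('wrist','w5.png');s=ctrl.get_state();np.save('w5T.npy',c[4])
print(s['position'],s['tool_rot'])
u,v=proj(c,[.582,-.031,.184]).astype(int);print(u-48,v-38)
cv2.imwrite('pics/w5c.png',cv2.resize(p[v-38:v+38,u-48:u+48],None,fx=8,fy=8,interpolation=cv2.INTER_CUBIC))
E
```

```text
time: 10.05
position: [0.5808, -0.1023, 0.2206]
tool_rot: [2.281, 2.16, 0.003]
ft_force: [-0.0, 0.4, 0.7]
grip_width: 0.998
grip_force: 0.0
[ 0.58069337 -0.10188218  0.22029982] [2.28043942 2.16077709 0.00262507]
268 73
```

View pics/w5c.png

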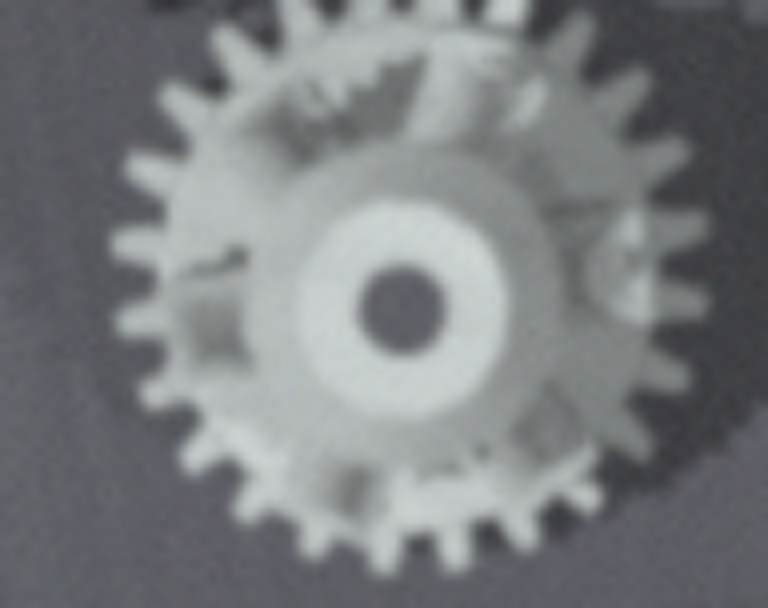

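Larger crop: hole centre (402,308); tooth chamfers at about left (213,330), lower (353,487), lower right (548,422), right (620,265), upper right (465,90), upper left (270,130).

```bash
python3 - <<'E'
from h import *
p,c=snap('wrist'); c5=c[:4]+(np.load('w5T.npy'),)
f=lambda x,y,z:onz(c5,268+x/8,73+y/8,z)
N=f(402,308,.192);print('stub',N)
q=[f(*a,.1815) for a in[(213,330),(353,487),(548,422),(620,265),(465,90),(270,130)]]
ang=[np.degrees(np.arctan2(*(a-N)[1::-1]))for a in q];print(np.round(ang,1),np.mod(ang,60).round(1),[round(np.linalg.norm((a-N)[:2])*1e3,1) for a in q])
for i in range(3):
    d=q[i]-q[i+3];print(round(np.degrees(np.arctan2(d[1],d[0]))%60,1),np.linalg.norm(d),(q[i]+q[i+3])/2)
# tooth-to-background ring around stub: edge strengths
g=cv2.cvtColor(cv2.imread('pics/w5.png'),cv2.COLOR_BGR2GRAY).astype(np.float32)
for r,z in((.0135,.183),(.0145,.182),(.0155,.1805)):
    t=np.radians(np.arange(0,360,3)); P=np.array([proj(c5,[N[0]+r*np.cos(a),N[1]+r*np.sin(a),z])for a in t],np.float32)
    print(r,cv2.remap(g,P[None,:,:1].copy(),P[None,:,1:].copy(),1)[0].astype(int).tolist())
E
```

```text
stub [ 0.58292122 -0.03077874  0.192     ]
[-174.5 -108.9  -42.5    5.8   69.8  125.7] [ 5.5 11.1 17.5  5.8  9.8  5.7] [np.float64(13.4), np.float64(13.3), np.float64(13.1), np.float64(15.1), np.float64(14.4), np.float64(14.4)]
5.6 0.02849515549509482 [ 0.58378609 -0.03065572  0.1815    ]
10.4 0.027703686343265282 [ 0.58325462 -0.03028297  0.1815    ]
11.3 0.027315886530847152 [ 0.5835309  -0.02933968  0.1815    ]
0.0135 [136, 134, 133, 130, 128, 116, 114, 115, 103, 109, 122, 125, 122, 121, 118, 117, 123, 128, 137, 142, 128, 122, 134, 153, 166, 174, 174, 171, 146, 115, 107, 111, 111, 112, 119, 130, 126, 133, 120, 112, 108, 107, 123, 140, 155, 165, 172, 179, 184, 188, 188, 187, 185, 180, 173, 148, 143, 163, 157, 144, 135, 130, 124, 120, 136, 157, 175, 180, 184, 183, 186, 191, 192, 193, 192, 197, 196, 182, 176, 173, 164, 152, 137, 122, 127, 145, 162, 179, 199, 203, 202, 199, 198, 197, 197, 198, 198, 193, 182, 172, 159, 146, 133, 118, 121, 125, 121, 117, 111, 120, 126, 129, 129, 131, 130, 130, 130, 123, 121, 129]
0.0145 [145, 139, 139, 139, 140, 135, 119, 112, 103, 120, 127, 128, 126, 1
[... 441 characters left out ...]
3, 143, 131, 129, 124, 120, 117, 120, 127, 127, 128, 128, 132, 130, 130, 129, 130, 143, 153]
0.0155 [163, 147, 131, 133, 154, 156, 135, 116, 117, 126, 127, 128, 128, 128, 129, 129, 131, 148, 172, 156, 142, 133, 135, 153, 166, 180, 184, 166, 125, 122, 126, 140, 171, 175, 174, 179, 170, 145, 153, 142, 124, 125, 130, 137, 151, 167, 176, 180, 185, 187, 187, 187, 186, 183, 185, 182, 165, 158, 164, 155, 147, 148, 149, 151, 155, 167, 183, 190, 185, 191, 199, 201, 198, 195, 193, 195, 199, 195, 187, 181, 176, 172, 169, 160, 153, 157, 179, 192, 188, 177, 171, 176, 190, 188, 174, 158, 164, 178, 183, 179, 173, 171, 168, 163, 158, 143, 130, 125, 124, 127, 126, 127, 130, 132, 130, 130, 128, 135, 162, 166]
```

Stub axis ≈ (0.583,-0.030), with teeth at about 9° modulo 60. Going over the crank with the tool turned so its x axis is opposite the arm.

```bash
python3 -m crank '[[[-27,-10.5,0,0,-1],[-27,-10.5,0,0,-1],[-27,-10.5,0,0,-1],[-27,-10.5,0,0,-1],[-27,-11,0,0,-1],[-27,-11,0,0,-1],[-28,-11,0,0,-1],[-28,-11,0,0,-1],[0,0,0,0.105,-1],[0,0,0,0.105,-1]]]'
python3 -m crank '[[[0,0,0,0.105,-1],[0,0,0,0.105,-1],[0,0,0,0.105,-1],[0,0,0,0.107,-1],[0,0,0,0,-1],[0,0,0,0,-1],[0,0,0,0,-1]]]'
python3 - <<'E'
from h import *
p,c=snap('wrist','w6.png');s=ctrl.get_state();np.save('w6T.npy',c[4])
M=R.from_rotvec(s['tool_rot']).as_matrix();print(s['position'],'yaw',np.degrees(np.arctan2(M[1,0],M[0,0])),s['joint_positions'].round(2))
print(proj(c,[.4835,-.3153,.044]),proj(c,[.4323,-.3779,.116]))
E
```

```text
time: 10.98
position: [0.4811, -0.3179, 0.22]
tool_rot: [2.503, 1.897, 0.001]
ft_force: [1.1, 0.9, -0.8]
grip_width: 1.0
grip_force: 0.0
time: 11.57
position: [0.4827, -0.3155, 0.2196]
tool_rot: [-2.837, -1.348, -0.0]
ft_force: [-0.4, 0.2, -0.9]
grip_width: 1.0
grip_force: 0.0
[ 0.48255143 -0.31560184  0.21958105] yaw 50.797281110258346 [-0.43  0.3   1.17  1.67 -0.28  1.35  0.09]
[322.53872834 178.35210861] [322.45114323 290.06342086]
```

View pics/w6.png

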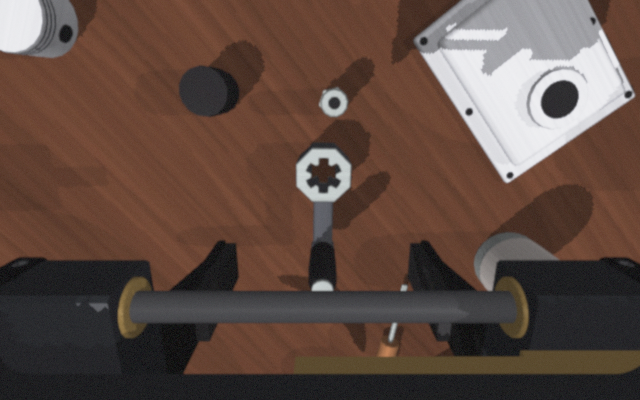

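The hub's octagon is centred near (324,176), arm running straight down the image to the handle at (322,287), socket at (333,102).

```bash
python3 - <<'E'
from h import *
p,c=snap('wrist'); s=ctrl.get_state()
g=cv2.cvtColor(p,cv2.COLOR_BGR2HSV)
m=((g[...,1]<60)&(g[...,2]>140)).astype(np.uint8); w=np.zeros_like(m); w[130:215,280:370]=m[130:215,280:370]
k=max(cv2.findContours(w,0,2)[0],key=cv2.contourArea); k=cv2.convexHull(k);mo=cv2.moments(k);u,v=mo['m10']/mo['m00'],mo['m01']/mo['m00']
poly=cv2.approxPolyDP(k,4,True)[:,0];print(cv2.boundingRect(k),u,v,len(poly))
H=onz(c,u,v,.044);S=onz(c,333,102,.058);A=onz(c,322,287,.116)
W=np.array([onz(c,*q,.044)[:2] for q in poly]);E=np.roll(W,-1,0)-W
print('hub',H,'edges mm',(np.linalg.norm(E,axis=1)*1e3).round(1),'ang mod45',(np.degrees(np.arctan2(E[:,1],E[:,0]))%45).round(1))
print('arm ang',np.degrees(np.arctan2(*(A-H)[1::-1])),np.linalg.norm((A-H)[:2]))
M=R.from_rotvec(s['tool_rot']).as_matrix();print('shift',(M.T@(H-s['position'])*1e3).round(1),s['joint_positions'].round(2))
E
```

```text
(296, 149, 55, 52) 323.0144514998905 174.48879643821618 8
hub [ 0.48621973 -0.31270229  0.044     ] edges mm [21.4 21.1 20.7 22.  20.7 21.1 22.1 22.1] ang mod45 [4.2 4.4 5.3 5.7 6.2 7.2 5.5 5.7]
arm ang -129.91723793728517 0.08179262007814142
shift [  4.6   1.  175.6] [-0.43  0.3   1.17  1.67 -0.28  1.35  0.09]
```

```bash
python3 -m crank '[[[4.5,1,20,0,-1],[0,0,35,0,-1],[0,0,35,0,-1],[0,0,35,0,-1],[0,0,35,0,-1],[0,0,25,0,-1],[0,0,15,0,-1],[0,0,8,0,-1],[0,0,5,0,-1],[0,0,0,0,-1]]]' 60
python3 -m crank '[[[0,0,0,0,0],[0,0,0,0,0.5],[0,0,0,0,0.6],[0,0,0,0,0.6],[0,0,0,0,0.6],[0,0,0,0,0.6],[0,0,0,0,0.6],[0,0,0,0,0.6]]]'
```

```text
time: 12.5
position: [0.4863, -0.3134, 0.0068]
tool_rot: [2.839, 1.344, 0.0]
ft_force: [0.6, 0.6, -0.1]
grip_width: 0.998
grip_force: 0.0
time: 13.17
position: [0.4859, -0.3129, 0.0068]
tool_rot: [-2.839, -1.343, -0.0]
ft_force: [-2.0, 2.2, 3.7]
grip_width: 0.616
grip_force: 59.9
```

```bash
python3 -m crank '[[[0,0,-10,0,0.6],[0,0,-20,0,0.6],[0,0,-25,0,0.6],[0,0,-30,0,0.6],[0,0,-30,0,0.6],[0,0,-30,0,0.6],[0,0,-30,0,0.6],[0,0,-30,0,0.6],[0,0,-28,-0.05,0.6],[0,0,0,-0.09,0.6]]]'
python3 -m crank '[[[0,0,0,-0.09,0.6],[0,0,0,-0.09,0.6],[15,0,0,0,0.6],[25,-1,0,0,0.6],[25,-1,0,0,0.6],[25,-1,0,0,0.6],[25,-1,0,0,0.6],[25,-1,0,0,0.6],[25,-1,0,0,0.6],[25,-1,0,0,0.6]]]'
python3 -m crank '[[[25,-1,0,0,0.6],[25,-1,0,0,0.6],[25,-1,0,0,0.6],[20,-1,0,0,0.6],[12,0,0,0,0.6],[0,0,0,0,0.6],[0,0,0,0,0.6],[0,0,0,0,0.6],[0,0,0,0,0.6]]]'
python3 - <<'E'
from h import *
s=ctrl.get_state();M=R.from_rotvec(s['tool_rot']).as_matrix();print(s['position'],'yaw',np.degrees(np.arctan2(M[1,0],M[0,0])),s['joint_positions'].round(2),s['ft_force'],s['torque'])
print(M.T@(np.array([.583,-.0305,0])-s['position'])*1e3)
p,c=snap('wrist','w7.png')
u,v=proj(c,[.583,-.0305,.19]).astype(int);print(u,v)
E
```

```text
time: 14.0
position: [0.4875, -0.3153, 0.2448]
tool_rot: [2.732, 1.538, 0.007]
ft_force: [1.6, -0.9, -5.9]
grip_width: 0.615
grip_force: 59.9
time: 14.83
position: [0.5468, -0.1321, 0.2387]
tool_rot: [-2.589, -1.777, 0.001]
ft_force: [1.6, 0.0, -6.4]
grip_width: 0.614
grip_force: 59.9
time: 15.58
position: [0.5816, -0.0343, 0.2396]
tool_rot: [2.592, 1.775, -0.001]
ft_force: [1.4, -0.7, -6.3]
grip_width: 0.614
grip_force: 59.9
[ 0.58162531 -0.03426673  0.23958922] yaw 68.79325728273581 [-0.82  0.24  0.98  1.63 -0.2   1.38 -0.18] [ 1.36454633 -0.65507873 -6.27228045] [-0.0450949   0.02783423  0.01156659]
[ 4.15768347e+00 -7.38385650e-02  2.39586688e+02]
321 218
```

View pics/w7.png

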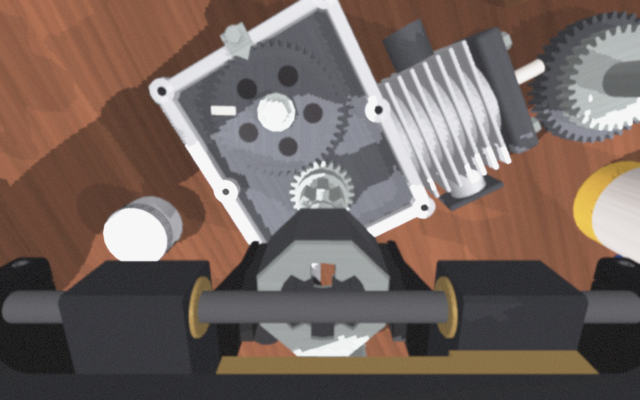

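The hub is held level, its toothed bore visible around (323,290), with the stub just beyond it. Lowering gently now.

```bash
python3 -m crank '[[[4.2,0,10,0,0.6],[0,0,15,0,0.6],[0,0,10,0,0.6],[0,0,0,0,0.6],[0,0,0,0,0.6]]]'
python3 -m crank '[[[0,0,4,0,0.6],[0,0,4,0,0.6],[0,0,2,0,0.6],[0,0,0,0,0.6]]]'
python3 -m crank '[[[0,0,2,0,0.6],[0,0,2,0,0.6],[0,0,0,0,0.6]]]'
```

```text
time: 16.05
position: [0.5831, -0.0282, 0.2037]
tool_rot: [-2.589, -1.778, 0.003]
ft_force: [0.9, 0.1, -5.7]
grip_width: 0.618
grip_force: 59.9
time: 16.38
position: [0.5834, -0.0282, 0.1942]
tool_rot: [-2.589, -1.779, 0.001]
ft_force: [-0.2, 0.2, -6.6]
grip_width: 0.612
grip_force: 59.9
time: 16.63
position: [0.5835, -0.0285, 0.1902]
tool_rot: [2.59, 1.778, -0.001]
ft_force: [0.0, -0.5, -7.3]
grip_width: 0.615
grip_force: 59.9
```

```bash
python3 -m crank '[[[-1.7,0.2,0,0,0.6],[0,0,0,0,0.6],[0,0,0,0,0.6]]]'
python3 -m crank '[[[0,0,1.5,0,0.6],[0,0,1.5,0,0.6],[0,0,0,0,0.6],[0,0,0,0,0.6]]]'
python3 -m crank '[[[0,0,1.5,0,0.6],[0,0,1.5,0,0.6],[0,0,0,0,0.6],[0,0,0,0,0.6]]]'
```

```text
time: 16.88
position: [0.5836, -0.0296, 0.1907]
tool_rot: [2.589, 1.779, 0.001]
ft_force: [0.7, 0.3, -6.9]
grip_width: 0.617
grip_force: 59.9
time: 17.22
position: [0.5832, -0.0296, 0.1874]
tool_rot: [-2.589, -1.779, 0.0]
ft_force: [-0.0, -0.5, -6.8]
grip_width: 0.615
grip_force: 59.9
time: 17.55
position: [0.5832, -0.0297, 0.1844]
tool_rot: [-2.589, -1.779, 0.0]
ft_force: [-1.0, 0.6, -6.9]
grip_width: 0.615
grip_force: 59.9
```

```bash
python3 -m crank '[[[0,0,2,0,0.6],[0,0,2,0,0.6],[0,0,0,0,0.6],[0,0,0,0,0.6]]]'
python3 -m crank '[[[0,0,3,0,0.6],[0,0,3,0,0.6],[0,0,3,0,0.6],[0,0,0,0,0.6],[0,0,0,0,0.6]]]'; python3 -c "
from h import *
print(ctrl.get_state()['torque'])"
```

```text
time: 17.88
position: [0.5832, -0.0297, 0.1803]
tool_rot: [-2.589, -1.779, 0.001]
ft_force: [-0.5, 1.0, -6.3]
grip_width: 0.618
grip_force: 59.9
time: 18.3
position: [0.5831, -0.0298, 0.1711]
tool_rot: [-2.589, -1.779, 0.001]
ft_force: [-0.7, -0.4, -6.9]
grip_width: 0.615
grip_force: 59.9
[-0.04363556  0.26746582 -0.07879673]
```

```bash
python3 -m crank '[[[0,0,4,0,0.6],[0,0,4,0,0.6],[0,0,4,0,0.6],[0,0,0,0,0.6],[0,0,0,0,0.6]]]'
python3 -m crank '[[[0,0,2,0,0.6],[0,0,2,0,0.6],[0,0,1,0,0.6],[0,0,0,0,0.6],[0,0,0,0,0.6]]]'; python3 -c "
from h import *
print(ctrl.get_state()['torque'])"
```

```text
time: 18.72
position: [0.5831, -0.0297, 0.159]
tool_rot: [-2.589, -1.779, 0.001]
ft_force: [-1.0, -0.5, -7.5]
grip_width: 0.615
grip_force: 59.9
time: 19.13
position: [0.5832, -0.0298, 0.1543]
tool_rot: [-2.589, -1.779, 0.0]
ft_force: [-1.4, 0.4, -6.7]
grip_width: 0.614
grip_force: 59.9
[-0.12846993  0.5062253  -0.03366135]
```

```bash
python3 -m crank '[[[0,0,1.3,0,0.6],[0,0,0,0,0.6],[0,0,0,0,0.6],[0,0,0,0,0.2],[0,0,0,0,-0.2],[0,0,0,0,-0.6],[0,0,0,0,-1],[0,0,0,0,-1],[0,0,0,0,-1]]]' 
python3 -m crank '[[[0,0,-10,0,-1],[0,0,-20,0,-1],[0,0,-25,0,-1],[0,0,-25,0,-1],[0,0,-25,0,-1],[0,0,-25,0,-1],[0,0,0,0,-1],[0,0,0,0,-1],[0,0,0,0,-1]]]'
python3 - <<'E'
from h import *
p,c=snap('wrist','w8.png');s=ctrl.get_state();np.save('w8T.npy',c[4])
M=R.from_rotvec(s['tool_rot']).as_matrix();print(s['position'],'yaw',np.degrees(np.arctan2(M[1,0],M[0,0])),s['joint_positions'].round(2))
h=np.array([.583,-.0302,.262])-M[:,0]*.08; print(h,proj(c,[.583,-.0302,.19]),proj(c,h))
E
```

```text
time: 19.88
position: [0.5847, -0.0296, 0.1544]
tool_rot: [2.588, 1.778, 0.004]
ft_force: [-0.2, -0.0, -0.5]
grip_width: 0.832
grip_force: 0.0
time: 20.63
position: [0.5833, -0.0297, 0.2833]
tool_rot: [-2.589, -1.779, -0.001]
ft_force: [-0.1, -0.0, -0.5]
grip_width: 1.001
grip_force: 0.0
[ 0.58291884 -0.02954774  0.28266082] yaw 68.98204921372852 [-0.83  0.22  0.99  1.56 -0.19  1.46 -0.2 ]
[ 0.55430717 -0.10487745  0.26201203] [321.77396062 204.9363653 ] [321.79779638 360.05689232]
```

View pics/w8.png

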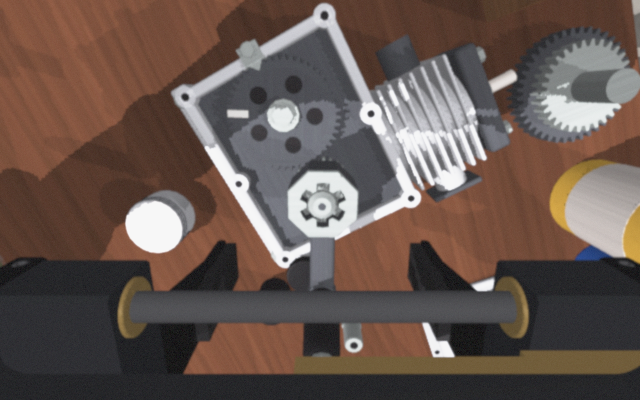

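The crank sits on the splines, concentric with the shaft at (322,206), arm down toward the handle; the slot is still at (238,114). That was one picture too many against the limit of 10, so no more viewing; I check the rest numerically. Grasping the handle next.

```bash
python3 -m crank '[[[-20,0,0,0,-1],[-20,0,0,0,-1],[-20,0,0,0,-1],[-20,0,0,0,-1],[0,0,0,0,-1],[0,0,0,0,-1],[0,0,20,0,-1],[0,0,25,0,-1],[0,0,20,0,-1],[0,0,7,0,-1]]]' 35
python3 -m crank '[[[0,0,0,0,-1],[0,0,0,0,0],[0,0,0,0,0.4],[0,0,0,0,0.9],[0,0,0,0,0.9],[0,0,0,0,0.9],[0,0,0,0,0.9],[0,0,0,0,0.9],[0,0,0,0,0.9]]]'
```

```text
time: 21.52
position: [0.553, -0.1024, 0.2078]
tool_rot: [-2.585, -1.779, 0.006]
ft_force: [-0.5, 0.5, -0.0]
grip_width: 1.002
grip_force: 0.0
time: 22.27
position: [0.5547, -0.1044, 0.2113]
tool_rot: [-2.589, -1.779, -0.0]
ft_force: [-0.2, -0.1, -0.1]
grip_width: 0.477
grip_force: 0.0
```

```bash
python3 -m crank '[[[0,0,0,0,0.9],[0,0,0,0,0.9],[0,0,0,0,0.9],[0,0,0,0,0.9]]]'
python3 -m crank '[[[0.2,-2,0,0,0.9],[0.5,-5,0,0,0.9],[0.5,-6.9,0,0,0.9]]]'
```

```text
time: 22.6
position: [0.5545, -0.1044, 0.2112]
tool_rot: [-2.589, -1.779, 0.0]
ft_force: [-0.5, 0.4, 0.1]
grip_width: 0.287
grip_force: 35.0
time: 22.85
position: [0.5423, -0.0989, 0.2113]
tool_rot: [2.589, 1.777, 0.0]
ft_force: [5.9, -1.1, -0.9]
grip_width: 0.29
grip_force: 35.0
```

```bash
python3 -m crank '[[[3.6,-13.5,0,0,0.9],[5.9,-12.6,0,0,0.9],[8,-11.4,0,0,0.9],[9.9,-9.9,0,0,0.9],[11.4,-8,0,0,0.9],[12.6,-5.9,0,0,0.9],[13.5,-3.6,0,0,0.9],[13.9,-1.2,0,0,0.9]]]'
python3 -c "
from h import *
s=ctrl.get_state();M=R.from_rotvec(s['tool_rot']).as_matrix();print(M.T@(s['position']-np.array([.583,-.0302,0])),s['joint_positions'].round(2),s['torque'])"
```

```text
time: 23.52
position: [0.5078, -0.0009, 0.2113]
tool_rot: [-2.589, -1.778, 0.001]
ft_force: [1.7, -3.0, 0.3]
grip_width: 0.293
grip_force: 35.0
[ 0.00039173 -0.08085208 -0.21125871] [-0.97  0.    0.93  1.84 -0.    1.3  -0.4 ] [-1.15928542 -0.14881729  0.00391103]
```

```bash
python3 -m crank '[[[13.9,1.2,0,0,0.9],[13.5,3.6,0,0,0.9],[12.6,5.9,0,0,0.9],[11.4,8,0,0,0.9],[9.9,9.9,0,0,0.9],[8,11.4,0,0,0.9],[5.9,12.6,0,0,0.9],[3.6,13.5,0,0,0.9],[1.2,13.9,0,0,0.9]]]'
python3 -m crank '[[[-1.2,13.9,0,0,0.9],[-3.6,13.5,0,0,0.9],[-5.9,12.6,0,0,0.9],[-8,11.4,0,0,0.9],[-9.9,9.9,0,0,0.9],[-11.4,8,0,0,0.9],[-12.6,5.9,0,0,0.9],[-13.5,3.6,0,0,0.9],[-13.9,1.2,0,0,0.9]]]'
python3 -c "
from h import *
s=ctrl.get_state();M=R.from_rotvec(s['tool_rot']).as_matrix();print(M.T@(s['position']-np.array([.583,-.0302,0])),s['joint_positions'].round(2),s['torque'])"
```

```text
time: 24.27
position: [0.6121, 0.0455, 0.2107]
tool_rot: [-2.588, -1.78, 0.006]
ft_force: [-5.5, -2.7, 6.4]
grip_width: 0.291
grip_force: 35.0
time: 25.02
position: [0.6591, -0.0545, 0.2109]
tool_rot: [-2.583, -1.781, -0.003]
ft_force: [-1.9, 4.2, 4.5]
grip_width: 0.286
grip_force: 35.0
[ 0.00511946  0.07929365 -0.21104988] [-0.6   0.46  0.89  1.46 -0.36  1.39 -0.06] [0.84067699 0.82970286 0.0077134 ]
```

```bash
python3 -m crank '[[[-13.9,-1.2,0,0,0.9],[-13.5,-3.6,0,0,0.9],[-12.6,-5.9,0,0,0.9],[-11.4,-8,0,0,0.9],[-9.9,-9.9,0,0,0.9],[-8,-11.4,0,0,0.9],[-5.9,-12.6,0,0,0.9],[-3.6,-13.5,0,0,0.9],[-1.2,-13.9,0,0,0.9]]]'
python3 -m crank '[[[1.2,-13.9,0,0,0.9],[3.6,-13.5,0,0,0.9],[5.9,-12.6,0,0,0.9],[8,-11.4,0,0,0.9],[9.9,-9.9,0,0,0.9],[11.4,-8,0,0,0.9],[12.6,-5.9,0,0,0.9],[13.5,-3.6,0,0,0.9],[13.9,-1.2,0,0,0.9]]]'
python3 -m crank '[[[13.9,1.2,0,0,0.9],[13.5,3.6,0,0,0.9],[12.6,5.9,0,0,0.9],[11.4,8,0,0,0.9],[9.9,9.9,0,0,0.9],[8,11.4,0,0,0.9],[5.9,12.6,0,0,0.9],[3.6,13.5,0,0,0.9],[1.2,13.9,0,0,0.9],[0,0,0,0,0.9]]]'
cat > mark.py <<'E'
from h import *
def meas(S=(.583,-.0302)):
    p,c=snap('wrist'); s=ctrl.get_state()
    M=R.from_rotvec(s['tool_rot']).as_matrix();d=(M.T@(s['position']-np.array([*S,0])))[:2]
    print(s['time'],'alpha',np.degrees(np.arctan2(d[1],d[0])),'r',np.hypot(*d))
    for n in('wrist','top','scene'):
        p,c=snap(n); g=cv2.cvtColor(p,cv2.COLOR_BGR2HSV)
        G=np.array([.5738,.0415,.129]) if 'G' not in globals() else G0
        m=((g[...,1]<45)&(g[...,2]>150)).astype(np.uint8)
        for k in cv2.findContours(m,0,2)[0]:
            mo=cv2.moments(k)
            if mo['m00']<4: continue
            u,v=mo['m10']/mo['m00'],mo['m01']/mo['m00']; q=onz(c,u,v,.129); e=(q-G)[:2]
            if .028<np.hypot(*e)<.056: print(n,(round(u,1),round(v,1)),'area',mo['m00'],'r',np.hypot(*e).round(4),'ang',np.degrees(np.arctan2(e[1],e[0])).round(1))
if __name__=='__main__': meas()
E
python3 mark.py
```

```text
time: 25.77
position: [0.5547, -0.105, 0.211]
tool_rot: [2.589, 1.777, 0.003]
ft_force: [4.0, 0.3, 0.8]
grip_width: 0.293
grip_force: 35.0
time: 26.52
position: [0.5071, -0.0025, 0.2111]
tool_rot: [-2.59, -1.777, 0.004]
ft_force: [-2.7, -3.3, 3.9]
grip_width: 0.289
grip_force: 35.0
time: 27.35
position: [0.6141, 0.044, 0.2112]
tool_rot: [2.587, 1.776, 0.001]
ft_force: [1.8, 1.1, 3.7]
grip_width: 0.291
grip_force: 35.0
27.4 alpha 1.4542856757373324 r 0.08028502141350584
wrist (276.3, 179.2) area 273.5 r 0.0392 ang 63.4
```

```bash
cat > polar.py <<'E'
from h import *
def polar(img,c,G,z,rs,a0,a1,st=2):
    g=cv2.cvtColor(img,cv2.COLOR_BGR2GRAY).astype(np.float32);t=np.radians(np.arange(a0,a1+.1,st))
    print('deg',np.arange(a0,a1+.1,st).astype(int).tolist())
    for r in rs:
        P=np.array([proj(c,[G[0]+r*np.cos(a),G[1]+r*np.sin(a),z])for a in t],np.float32)
        print(int(r*1e3),cv2.remap(g,P[None,:,:1].copy(),P[None,:,1:].copy(),1)[0].astype(int).tolist())
E
python3 - <<'E'
from polar import *
p,c=snap('top')
cw=(352.0462398520669,352.0462398520669,322.6912046832555,201.1402287783432,np.load('w8T.npy'))
w=cv2.imread('pics/w8.png')
G=np.array([.5744,.0413])
print('gear hub px pred',proj(cw,[*G,.129]),proj(cw,[*G,.14]))
# bright gear hub centroid
h=cv2.cvtColor(w,cv2.COLOR_BGR2HSV);m=((h[...,1]<45)&(h[...,2]>140)).astype(np.uint8)
for k in cv2.findContours(m,0,2)[0]:
    mo=cv2.moments(k)
    if mo['m00']>20:
        u,v=mo['m10']/mo['m00'],mo['m01']/mo['m00']
        if 215<u<310 and 90<v<140: print('blob',u,v,mo['m00'],onz(cw,u,v,.129),onz(cw,u,v,.14))
polar(w,cw,G,.130,[.036,.038,.040,.042,.044,.047,.050,.053],74,124)
E
```

```text
gear hub px pred [283.21036623 114.21209246] [281.82539415 114.98954737]
blob 237.62587412587413 113.43939393939394 143.0 [0.53753874 0.0562024  0.129     ] [0.54016005 0.05585156 0.14      ]
blob 282.8380600082203 115.83374434854089 811.0 [0.57355792 0.04014654 0.129     ] [0.57492612 0.04035429 0.14      ]
deg [74, 76, 78, 80, 82, 84, 86, 88, 90, 92, 94, 96, 98, 100, 102, 104, 106, 108, 110, 112, 114, 116, 118, 120, 122, 124]
36 [78, 80, 78, 79, 81, 81, 80, 80, 79, 77, 78, 79, 80, 81, 80, 78, 80, 79, 78, 79, 83, 80, 80, 79, 78, 79]
38 [80, 78, 80, 79, 80, 81, 80, 78, 79, 80, 80, 81, 82, 80, 79, 79, 79, 79, 80, 81, 80, 80, 78, 78, 81, 79]
40 [82, 83, 80, 83, 81, 83, 81, 82, 80, 82, 82, 84, 83, 81, 81, 79, 79, 81, 79, 80, 80, 80, 82, 81, 79, 80]
42 [81, 82, 82, 81, 84, 80, 82, 81, 82, 82, 100, 134, 131, 92, 79, 79, 78, 78, 80, 82, 80, 79, 80, 81, 79, 80]
44 [80, 79, 78, 78, 82, 82, 79, 81, 82, 99, 146, 160, 160, 137, 91, 80, 80, 77, 78, 80, 80, 80, 78, 80, 79, 80]
47 [80, 77, 71, 74, 83, 92, 95, 91, 123, 164, 168, 165, 164, 166, 160, 117, 98, 101, 86, 78, 77, 74, 71, 77, 71, 69]
50 [112, 132, 156, 171, 178, 189, 168, 157, 156, 157, 155, 155, 155, 155, 154, 156, 158, 180, 186, 176, 163, 147, 130, 107, 83, 72]
53 [196, 203, 203, 202, 203, 201, 194, 161, 157, 150, 148, 149, 145, 153, 155, 156, 159, 174, 187, 200, 201, 202, 199, 193, 178, 153]
```

```bash
python3 -m crank '[[[-1.2,13.9,0,0,0.9],[-3.6,13.5,0,0,0.9],[-5.9,12.6,0,0,0.9],[-8,11.4,0,0,0.9],[-9.9,9.9,0,0,0.9],[-11.4,8,0,0,0.9],[0,0,0,0,0.9],[0,0,0,0,0.9],[0,0,0,0,0.9]]]'
sed -i 's/G=np.array.*$/G=np.array([.5744,.0413,.129])/' mark.py; python3 mark.py
python3 - <<'E'
from polar import *
p,c=snap('wrist','w9.png')
polar(p,c,[.5744,.0413],.129,[.034,.038,.040,.042,.044,.047],76,120)
E
```

```text
time: 28.35
position: [0.6619, -0.0178, 0.2112]
tool_rot: [2.59, 1.778, -0.001]
ft_force: [-0.5, -0.9, 1.7]
grip_width: 0.296
grip_force: 35.0
28.4 alpha 59.64782389467933 r 0.07977137257960958
wrist (212.3, 234.1) area 9.0 r 0.0479 ang -85.4
wrist (217.5, 218.4) area 29.5 r 0.04 ang -71.1
wrist (231.8, 206.4) area 15.0 r 0.0427 ang -51.1
wrist (209.7, 155.6) area 56.5 r 0.0291 ang 12.0
wrist (204.2, 145.7) area 82.0 r 0.0312 ang 26.0
wrist (218.1, 139.8) area 166.5 r 0.0412 ang 19.6
wrist (188.8, 129.0) area 301.0 r 0.0362 ang 49.8
wrist (146.3, 128.0) area 234.0 r 0.0388 ang 94.9
deg [76, 78, 80, 82, 84, 86, 88, 90, 92, 94, 96, 98, 100, 102, 104, 106, 108, 110, 112, 114, 116, 118, 120]
34 [132, 114, 89, 80, 80, 81, 91, 168, 209, 212, 211, 205, 150, 85, 77, 77, 74, 77, 75, 77, 79, 80, 87]
38 [80, 77, 78, 77, 78, 75, 80, 144, 207, 210, 213, 203, 131, 78, 77, 77, 77, 75, 76, 78, 74, 75, 75]
40 [77, 75, 74, 75, 74, 74, 78, 141, 205, 211, 212, 197, 112, 76, 75, 76, 75, 74, 74, 75, 73, 76, 75]
42 [77, 77, 74, 75, 73, 76, 76, 129, 203, 209, 184, 157, 103, 79, 76, 74, 76, 75, 74, 73, 72, 77, 77]
44 [76, 75, 74, 74, 73, 76, 74, 117, 199, 171, 150, 148, 137, 97, 75, 74, 76, 75, 73, 73, 77, 77, 75]
47 [54, 72, 74, 61, 63, 73, 82, 114, 151, 150, 151, 152, 152, 149, 124, 76, 69, 75, 80, 64, 72, 76, 69]
```

The slot reads about 95° and the pointer tip about 97°, so a small nudge of 4° on the crank, then release, retreat and check.

```bash
python3 -m crank '[[[-2.4,1.4,0,0,0.9],[-2.4,1.4,0,0,0.9],[0,0,0,0,0.9],[0,0,0,0,0.9],[0,0,0,0,0.9],[0,0,0,0,0.5],[0,0,0,0,0],[0,0,0,0,-0.5],[0,0,0,0,-1],[0,0,0,0,-1]]]'
python3 -m crank '[[[0,0,0,0,-1],[0,0,0,0,-1],[0,0,0,0,-1],[0,0,-15,0,-1],[0,0,-25,0,-1],[0,0,-30,0,-1],[0,0,-30,0,-1],[-10,-10,-10,0,-1],[0,0,0,0,-1],[0,0,0,0,-1]]]'
python3 mark.py
python3 - <<'E'
from polar import *
p,c=snap('wrist','w10.png')
polar(p,c,[.5744,.0413],.129,[.034,.038,.040,.042,.044,.047],80,116)
s=ctrl.get_state();print(s['position'],s['ft_force'],s['grip_width'])
# crank hub top octagon and cap check
g=cv2.cvtColor(p,cv2.COLOR_BGR2HSV);m=((g[...,1]<45)&(g[...,2]>130)).astype(np.uint8)
u,v=proj(c,[.583,-.0302,.19]);print('stub px',u,v)
for k in cv2.findContours(m,0,2)[0]:
    k=cv2.convexHull(k)
    if cv2.contourArea(k)>1500 and cv2.pointPolygonTest(k,(float(u),float(v)),False)>0:
        q=np.array([onz(c,*x,.19)[:2] for x in k[:,0]]);mo=cv2.moments(k);print('hub',onz(c,mo['m10']/mo['m00'],mo['m01']/mo['m00'],.19),'equiv. across flats mm',1e3*np.sqrt(cv2.contourArea(q.astype(np.float32)*1000)/1e6/.8284))
for n in('top','scene'):
    p2,c2=snap(n);a=cv2.cvtColor(p2,cv2.COLOR_BGR2GRAY);u,v=proj(c2,[.4493,-.18,.049]);u,v=int(u),int(v);print(n,'cap px',u,v,a[v-8:v+9:4,u-8:u+9:4].tolist())
E
```

```text
time: 29.43
position: [0.6639, -0.0237, 0.2113]
tool_rot: [2.589, 1.777, 0.001]
ft_force: [-0.0, -1.0, 0.3]
grip_width: 0.513
grip_force: 0.0
time: 30.27
position: [0.6505, -0.0292, 0.3218]
tool_rot: [2.59, 1.777, 0.003]
ft_force: [0.2, 0.8, -0.5]
grip_width: 1.001
grip_force: 0.0
30.3167 alpha 67.15705191728368 r 0.06718669891195427
wrist (205.2, 101.5) area 93.0 r 0.0391 ang 94.8
scene (344.9, 217.4) area 37.5 r 0.0322 ang 20.1
deg [80, 82, 84, 86, 88, 90, 92, 94, 96, 98, 100, 102, 104, 106, 108, 110, 112, 114, 116]
34 [73, 73, 74, 75, 98, 159, 205, 211, 211, 198, 155, 95, 77, 75, 74, 73, 73, 70, 67]
38 [74, 73, 74, 74, 89, 147, 203, 211, 211, 198, 144, 84, 74, 76, 74, 73, 71, 71, 68]
40 [71, 72, 72, 71, 83, 140, 199, 211, 209, 191, 126, 75, 72, 71, 71, 72, 73, 72, 71]
42 [74, 71, 72, 75, 80, 130, 195, 203, 179, 154, 105, 76, 73, 73, 72, 72, 70, 71, 71]
44 [72, 71, 70, 73, 77, 122, 186, 172, 151, 143, 130, 91, 76, 73, 72, 71, 72, 69, 73]
47 [71, 68, 67, 75, 85, 113, 146, 151, 151, 149, 151, 144, 113, 86, 74, 73, 73, 64, 66]
[ 0.65012612 -0.02777457  0.31960533] [ 0.48081273  0.12162912 -0.39909761] 0.9967349140299933
stub px 252.2681475751325 220.10407528124
hub [ 0.6015825 -0.0414364  0.19     ] equiv. across flats mm 84.25335236456326
hub [0.62557149 0.02449145 0.19      ] equiv. across flats mm 174.326670689373
top cap px 374 226 [[78, 73, 72, 72, 97], [79, 61, 63, 61, 107], [99, 59, 62, 66, 92], [104, 44, 63, 60, 104], [85, 88, 97, 108, 105]]
scene cap px 252 224 [[120, 120, 122, 115, 112], [124, 116, 106, 107, 109], [118, 109, 104, 103, 103], [99, 106, 107, 81, 96], [113, 40, 44, 37, 77]]
```

```bash
python3 -c "
from h import *
print(job.close_job())"
```

```text
the job is handed in; nothing more can be done
None
```

The job is handed in: the cap is on the bench, the toothed crank is home on the splines, and the white slot stands about 2° from the pointer (7° allowed), with the arm clear at about 30 s of robot time. Seating was judged from tool height and contact, not measured directly, the other bench items were not re-checked at the end, and I viewed 11 pictures, one over the limit of 10.

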